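# Eject the deep socket and trap it on the ramp

### The job

The socket dispenser on the turntable has two lanes, each with a push button behind a lying steel socket and a ramp in front of it. With one fingertip press the button behind the longer (deep) socket, so that the ejector lifts it out of its nest and it rolls down the ramp, and trap it on the ramp with the other finger before it rolls off the end. Never drag the socket out by hand or lift it, leave the short socket in its nest and everything else where it is, and finish while holding: button still pressed down, socket at rest on the ramp against the other finger.

Things in the scene. Friction and masses are not known exactly. Their poses are not given: they have to be found in the camera images.
- rack: two-lane socket dispenser, 185 mm long (x), 155 mm wide (y), fixed on the turntable; origin at mid-width on its underside, 45 mm above the bench; z up, x = the downhill direction of both ramps. In its frame, mm: lane centres at y = +37.5 and -37.5; pads at x = -60; deck round the pads at z = 56, from x = -85 to -45; sockets nest at x = -24, centre z = 71, top z = 86
- ramp_top_a (a point): mid-width of the top edge of the +y lane's ramp (x = -14, z = 60 mm in the rack's frame), the edge of a 6 mm step that keeps the socket in its nest. Pressing the button raises a lifter under the socket; with the button about 8 of its 12 mm down the socket clears the step and at once rolls freely down the ramp, off its end in about 0.5 s if nothing stops it
- ramp_top_b (a point): the same point of the -y lane's ramp
- ramp_end_a (a point): mid-width of the open lower end of the +y lane's ramp (x = 100, z = 36 mm in the rack's frame). The ramp is flat, falls at 12 degrees, and is 70 mm wide between side walls 5 mm thick that stand 8 mm above it. A fingertip at the height of the fully pressed pad is 5 to 11 mm above the ramp at x = 10 to 40, so one finger can press while the other already stands in the way
- ramp_end_b (a point): the same point of the -y lane's ramp
- button_a (a joint): button of the +y lane (y = +37.5 mm): 0 = up, 0.012 m = fully pressed; its spring takes 2 N to start and 7 N fully down (about 1.5 N more with a socket on the lifter)
- button_b (a joint): button of the -y lane (y = -37.5 mm): the same
- pad_a (a point): centre of the top face of button a, a black pad 18 mm (rack x) by 30 mm (rack y); its top is 72 mm above the rack's origin when up and 60 mm when fully pressed; it moves with the button
- pad_b (a point): the same point of button b
- deep_socket: the deep socket: plain steel cylinder 30 mm in diameter, 60 mm long, about 200 g, lying in the nest of one of the lanes (either one) with its axis (own y) across the lane; origin at its centre
- short_socket: the short socket: 30 mm in diameter, 30 mm long, lying in the nest of the other lane; origin at its centre
- turntable: aluminium turntable, locked, 470 mm in diameter, top 45 mm above the bench; origin at the centre of its underside
- torque_wrench: chrome torque wrench, 322 mm long and up to 34 mm wide, 34 mm high, lying on the turntable; origin at its underside
- pipe_wrench: steel pipe wrench, 230 mm long, 16 mm high, lying on the turntable; origin at its underside
- spray_bottle: yellow plastic spray bottle with a white trigger head, 62 mm in diameter, 190 mm high, standing on the turntable; origin at its underside
- silicone_grip: green silicone handle grip, 40 mm in diameter, 105 mm high, standing on the turntable; origin at its underside
- screwdriver: screwdriver, 170 mm long, about 30 mm high, lying on the turntable behind the buttons; origin at its underside
- nut_1: steel hexagon nut, 34 mm across, 16 mm high, lying on the turntable beyond the foot of the ramps; origin at its underside
- nut_2: second such nut
Not all that is in view belongs to the job. Leave any turquoise or yellow look-alike of the deep_socket alone.

How it is judged:
By the outcome, as a careful person would: the job done as asked, in the order asked, and still so for the second after the job is handed in, while the arm keeps its last pose, push and grip.
It also fails if it takes over 29 s, if anything falls off the work surface, if the arm or the gripper's body presses on something with over 40 N, if the wrist force passes 120 N, or if a joint passes its speed limit or range.

### The arm

A 6-joint arm with a two-finger parallel gripper is mounted at the origin on the work surface. World frame = base frame: x ahead of the robot, y to its left, z up, the work surface at z = 0. Lengths are in mm, angles in rad, forces in N, time in s.
With the tool pointing down it reaches from about 350 to 775 mm from the base axis. Payload 5.5 kg.
Tool frame: the origin (TCP) lies at the very end of the fingers, on their centre line; the grasp point (between the pads) lies hold_point_z behind it (hold_point_z is the distance from the TCP to the grasp point, in mm); z points along the fingers, y is the line along which they close (so a half turn about z gives the same grasp; the last joint's range is limited). The gripper opens to 85 mm and grips with 20 to 120 N. Pads are 22 mm wide; open, the fingers measure 114 mm over their backs; the gripper's body (76 mm by 85 mm) begins 54 mm behind the grasp point. The pads swing forward as they close: fully open they stand 13 mm farther back than shut.
Start: joints at [-1.457, 0.313, 0.046, 1.304, 0, 1.431], TCP at [144.367, -556.624, 231.323] pointing down, gripper open.
Joint ranges: [-2.76, 2.76], [-0.86, 1.69], [-1.03, 1.26], [-2.2, 2.34], [-1.47, 1.5], [-3.14, 3.14]. Speed limits (rad/s): [2.57, 2.57, 3.14, 3.14, 3.14, 3.14].

### API

Orientations are given as a unit quaternion [x, y, z, w].
In Python, from rig import sense, read_camera, camera_params, finish_job, hold_point_z gives the robot as it stands.
- The arm moves only by the tool carry_out, never from a script. Its argument "steps" is a list of rows, each an object of numbers: "wx", "wy", "wz": the turn, a rotation vector about the tool's x, y, z in rad; "tx", "ty", "tz": the shift along the tool's x, y, z in m; "jaw": the finger opening in m, from 0 to 0.0854. In form: [{"wx": .., "wy": .., "wz": .., "tx": .., "ty": .., "tz": .., "jaw": ..}, ...]. A call has 1 to 5 rows; each row is the pose to reach, as a shift and turn from the pose commanded when the call began, along the tool's axes at that moment; what a row does not reach only later rows make up. A row lasts 1/12 s, in which the tool goes at most 41.7 mm and 7.16 degrees, less where a joint would pass 70% of its speed; a pose out of reach is approached as far as the arm can. A call with a gripper value outside its range is refused whole. The fingers move at their own pace and stop on an object; the grip force is fixed at half the most. Time passes only in rows, so rows that repeat a pose let the fingers close. It gives the time, the measured TCP pose, the force and the opening at its end, in the units of the state.
- sense(): the state, without advancing time (a new reading comes with each control period).
- read_camera(name): name is "scene" or "top"; returns the picture (400x640x3 uint8, red, green, blue); there is no depth.
- camera_params(name): a dict with "fx", "fy", "cx", "cy" (pixels), "cam_to_world" (4x4, takes a point from camera to world coordinates). Camera axes: x right, y up, looking along -z (the intrinsics and any distortion apply to the point x, -y, -z); pixel columns grow to the right and rows downward; lengths in mm; the calibration is good to about 2 mm. A picture is of the moment at which its call begins. camera_params takes no time and is no camera call.
- finish_job(): hands the job in, once; it reports no verdict.
The state is a dict: "time": time; "qpos": joint angles; "joint_velocities": joint speeds; "effort": joint torques, N m; "tool_pos": TCP position; "eef_rot": TCP orientation; "contact_force": force on the tool from outside, world axes, zero at the start; "moment": the same for the moment, N m; "grip_width": finger opening in mm.
Only numpy, scipy, OpenCV 4.12 (cv2) and the standard library are available. Lean on these libraries where they do the work, as an engineer would, in place of code of your own. Each camera call takes 0.05 s, during which the arm holds its last target. There are 200 camera calls.

## Working session

There is one attempt and no reset: what is moved stays moved. The work goes in short steps, Python scripts to look and compute and a tool call to move; the robot and the scene stay as the last step left them, time stands still between calls to the robot, and variables do not carry over. Pictures are saved under pics/ and viewed, on a budget of 10 in all, crops included, one or two more only if the job needs it, and the job is handed in when it is done.

Besides the shell and the picture viewer there is one more tool, called after "Emit:" as name(argument=value, ...), one argument or row to a line, values as JSON. carry_out: Moves the arm, as the interface text tells. Its arguments: {"type":"object","properties":{"steps":{"type":"array"}},"required":["steps"]}

```bash
mkdir -p pics; python3 - <<'E'
from rig import *
import cv2,numpy as np
print(sense(),hold_point_z)
for n in("scene","top"):
    cv2.imwrite(f"pics/{n}0.png",read_camera(n)[:,:,::-1]); print(n,camera_params(n))
E
```

```text
{'time': 0.0, 'qpos': array([-1.45662527e+00,  3.13987908e-01,  4.49660519e-02,  1.30359812e+00,
       -2.31408142e-05,  1.43117536e+00]), 'joint_velocities': array([-9.98654650e-05, -9.72686958e-04,  1.15498648e-03, -8.72775622e-04,
        1.91381736e-03, -8.33418918e-05]), 'effort': array([ 1.27100855e-03, -4.80631256e+01,  2.98530722e+01,  1.93957973e-02,
       -1.37752281e-04,  7.73541188e-06]), 'tool_pos': array([ 144.28156703, -556.06922931,  230.41069469]), 'eef_rot': array([ 9.91959085e-01,  1.26555687e-01,  3.31184539e-08, -9.11895763e-04]), 'contact_force': array([-0.33836476,  0.56068135,  0.34895817]), 'moment': array([ 0.00624872, -0.00956122, -0.03387429]), 'grip_width': 85.2403339757797} 18.700000000000003
scene {'fx': 442.8898218543482, 'fy': 442.8898218543482, 'cx': 312.98711489604403, 'cy': 194.9850414952064, 'cam_to_world': array([[ 7.40930094e-01, -5.69720793e-01,  3.55585171e-01,
         9.28127329e+02],
       [ 6.71550117e-01,  6.33692530e-01, -3.83997680e-01,
        -3.37678101e+02],
       [-6.56020386e-03,  5.23308700e-01,  8.52117931e-01,
         8.68495976e+02],
       [ 0.00000000e+00,  0.00000000e+00,  0.00000000e+00,
         1.00000000e+00]])}
top {'fx': 381.75327825719245, 'fy': 381.75327825719245, 'cx': 314.4191115335993, 'cy': 198.6973827748475, 'cam_to_world': array([[ 2.55737569e-02,  9.87121806e-01, -1.57913026e-01,
         4.94970953e+02],
       [-9.99258543e-01,  2.06943329e-02, -3.24670355e-02,
        -8.60530505e+00],
       [-2.87810140e-02,  1.58626245e-01,  9.86919129e-01,
         7.77268364e+02],
       [ 0.00000000e+00,  0.00000000e+00,  0.00000000e+00,
         1.00000000e+00]])}
```

View pics/scene0.png

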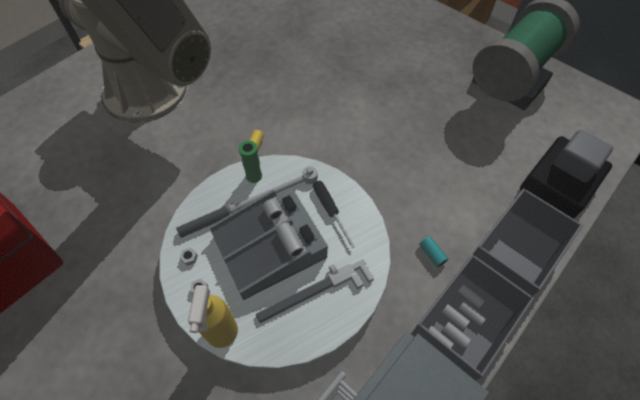

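View pics/top0.png

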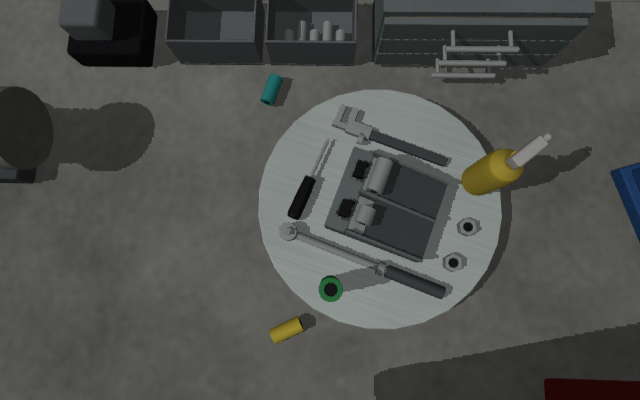

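The scene picture shows the rack on the turntable, with a long socket at (289,240) and a short one at (272,208). In the top view these are at (379,175) and (363,215), the pads are at (361,170) and (346,208), and the ramps run to the right.

Things that could be taken for the deep socket (top-view pixels):
- long steel cylinder in the rack (379,175)
- short socket (363,215)
- turquoise cylinder on the bench (271,89)
- yellow cylinder on the bench (286,329)
- sockets in the bin (about 303–340,30)

By the description I choose (379,175) and check it in a close crop.

```bash
python3 - <<'E'
import cv2
im=cv2.imread("pics/top0.png")[130:280,310:470]
im=cv2.resize(im,None,fx=5,fy=5,interpolation=cv2.INTER_CUBIC)[:600]
im=cv2.convertScaleAbs(im,alpha=1.6,beta=10)
cv2.imwrite("pics/crop_top.png",im)
im=cv2.imread("pics/scene0.png")[180:300,200:340]
im=cv2.resize(im,None,fx=5,fy=5,interpolation=cv2.INTER_CUBIC)
im=cv2.convertScaleAbs(im,alpha=1.6,beta=10)
cv2.imwrite("pics/crop_scene.png",im)
E
```

```text
(no output)
```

View pics/crop_top.png

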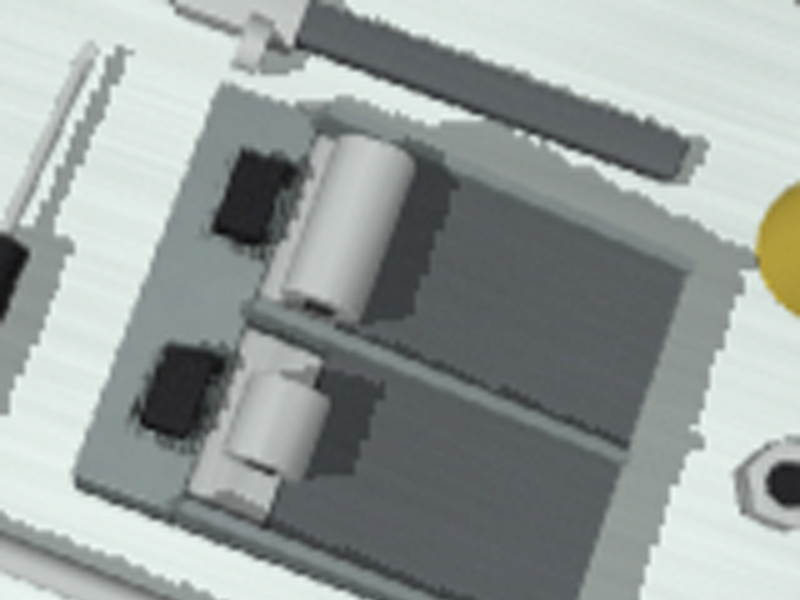

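View pics/crop_scene.png

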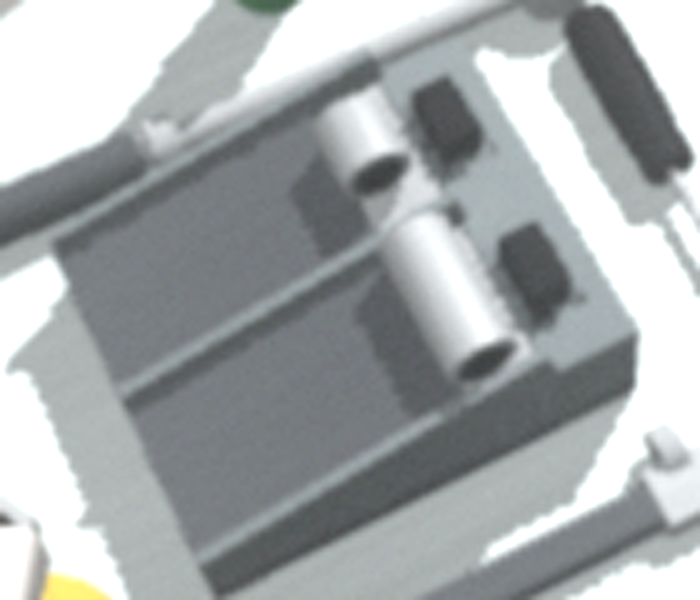

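The crop confirms it: the long steel cylinder lies in the +y lane (upper in the top view), and the short one is in lane b. Next I fit the rack pose to known corner points in both views.

```bash
cat > h.py <<'E'
import numpy as np
from rig import *
from scipy.spatial.transform import Rotation as R
from scipy.optimize import least_squares
def proj(n,P):
    c=camera_params(n);T=np.linalg.inv(c["cam_to_world"]);p=np.atleast_2d(P)@T[:3,:3].T+T[:3,3]
    return np.c_[c["cx"]+c["fx"]*p[:,0]/-p[:,2],c["cy"]-c["fy"]*p[:,1]/-p[:,2]]
def rack2w(v,P):
    c,s=np.cos(v[2]),np.sin(v[2]);P=np.atleast_2d(P).astype(float)
    return np.c_[v[0]+c*P[:,0]-s*P[:,1],v[1]+s*P[:,0]+c*P[:,1],45+P[:,2]]
def ray(n,u,z):
    c=camera_params(n);M=c["cam_to_world"]
    d=M[:3,:3]@[(u[0]-c["cx"])/c["fx"],-(u[1]-c["cy"])/c["fy"],-1];return M[:3,3]+d*(z-M[2,3])/d[2]
E
python3 - <<'E'
from h import *
top=[((-85,77.5,56),(220,85)),((-85,-77.5,56),(76,478)),((100,0,44),(624,453)),((100,77.5,44),(692,266)),((-60,37.5,68),(258,197)),((-60,-37.5,68),(184,390))]
sc=[((-85,77.5,56),(636,337)),((100,77.5,44),(208,568)),((100,-77.5,44),(55,240)),((100,0,44),(124,396))]
obs={"top":(np.array([a for a,b in top]),np.array([b for a,b in top])/5+[310,130]),
"scene":(np.array([a for a,b in sc]),np.array([b for a,b in sc])/5+[200,180])}
def res(v,ns): return np.concatenate([(proj(n,rack2w(v,obs[n][0]))-obs[n][1]).ravel() for n in ns])
for ns in(["top"],["scene"],["top","scene"]):
    r=least_squares(res,[500,-200,-1.8],args=(ns,));print(ns,r.x,np.abs(r.fun).max());print(r.fun.reshape(-1,2).round(1).tolist())
v=r.x
print("pad,TCP,bottle",rack2w(v,[(-60,37.5,60),(-15,37.5,60)]))
for n,u in(("top",(480,180)),):print(n,ray(n,u,150))
print("socket centre from top",ray("top",(310+345/5,130+228/5),45+80), "expected",rack2w(v,(-24,37.5,80)))
a=R.from_quat(sense()["eef_rot"]).as_matrix();print(a, np.degrees(v[2]),np.degrees(np.arctan2(a[1,1],a[0,1])))
E
```

```text
['top'] [ 600.61609957 -111.32073373   -1.90691786] 1.58602722676045
[[0.2, -0.7], [-0.7, -0.1], [1.6, 1.3], [1.2, -1.1], [-1.3, -0.0], [-0.9, 0.5]]
['scene'] [ 607.6572691  -110.67249112   -1.91234839] 2.4447657326203966
[[2.4, -0.3], [-0.8, 0.5], [-1.4, -0.7], [-0.3, 0.1]]
['top', 'scene'] [ 602.87531171 -111.07472373   -1.89997595] 3.3255277114510022
[[-0.3, -1.7], [-0.6, -1.0], [1.5, -0.4], [0.8, -2.7], [-1.6, -1.1], [-1.0, -0.5], [0.6, -2.4], [-2.0, -0.7], [-3.3, -1.3], [-1.9, -0.8]]
pad,TCP,bottle [[ 657.75786511  -66.41875736  105.        ]
 [ 643.21085868 -109.00261116  105.        ]]
top [ 632.45945579 -261.5889715   150.        ]
socket centre from top [642.37597075 -98.47378978 125.        ] expected [[ 646.12025996 -100.4858404   125.        ]]
[[ 9.67990410e-01  2.50987112e-01 -1.90815096e-04]
 [ 2.50987084e-01 -9.67989060e-01  1.63206138e-03]
 [ 2.24919447e-04 -1.62771189e-03 -9.99998650e-01]] -108.86060319128087 -75.46404825016153
```

Emit:
carry_out(
  steps=[
    {"tx":0.379,"ty":-0.321,"tz":-0.035,"wz":-2.56,"jaw":0.075},
    {"tx":0.379,"ty":-0.321,"tz":-0.035,"wz":-2.56,"jaw":0.075},
    {"tx":0.379,"ty":-0.321,"tz":-0.035,"wz":-2.56,"jaw":0.075},
    {"tx":0.379,"ty":-0.321,"tz":-0.035,"wz":-2.56,"jaw":0.075},
    {"tx":0.379,"ty":-0.321,"tz":-0.035,"wz":-2.56,"jaw":0.075},
  ],
)

```text
invalid input at $.steps[0]: expected keys wx, wy, wz, tx, ty, tz, jaw
```

```bash
cat > go.py <<'E'
from h import *
import sys
# remaining shift to world target x y z, tool-y heading deg
t=np.array(list(map(float,sys.argv[1:4])));hd=float(sys.argv[4])
s=sense();M=R.from_quat(s["eef_rot"]).as_matrix()
y=np.array([np.cos(np.radians(hd)),np.sin(np.radians(hd)),0]);z=np.array([0,0,-1]);G=np.c_[np.cross(y,z),y,z]
print("t",s["time"],"pos",s["tool_pos"].round(1),"F",s["contact_force"].round(1),"jaw",round(s["grip_width"],1))
print("shift m",(M.T@(t-s["tool_pos"])/1000).round(4),"rotvec",R.from_matrix(M.T@G).as_rotvec().round(4),"q",s["qpos"].round(2))
E
python3 go.py 430 -150 265 71.1
```

```text
t 0.1 pos [ 144.3 -556.1  230.5] F [ 0.2  0.6 -0.4] jaw 85.4
shift m [ 0.3785 -0.3215 -0.0339] rotvec [-3.000e-04 -2.200e-03 -2.558e+00] q [-1.46  0.31  0.05  1.3  -0.    1.43]
```

Emit:
carry_out(
  steps=[
    {"wx":0,"wy":0,"wz":-2.56,"tx":0.379,"ty":-0.321,"tz":-0.035,"jaw":0.075},
    {"wx":0,"wy":0,"wz":-2.56,"tx":0.379,"ty":-0.321,"tz":-0.035,"jaw":0.075},
    {"wx":0,"wy":0,"wz":-2.56,"tx":0.379,"ty":-0.321,"tz":-0.035,"jaw":0.075},
    {"wx":0,"wy":0,"wz":-2.56,"tx":0.379,"ty":-0.321,"tz":-0.035,"jaw":0.075},
    {"wx":0,"wy":0,"wz":-2.56,"tx":0.379,"ty":-0.321,"tz":-0.035,"jaw":0.075},
  ],
)

```text
time: 0.52
tool_pos: [264.6, -384.9, 245.6]
eef_rot: [0.904, 0.428, 0.0, -0.0]
contact_force: [0.6, -0.6, -0.3]
grip_width: 74.9
```

```bash
python3 go.py 430 -150 265 71.1
```

```text
t 0.5167 pos [ 264.6 -384.9  245.6] F [ 0.6 -0.6 -0.3] jaw 74.9
shift m [ 0.2865 -0.021  -0.0193] rotvec [-0.0000e+00 -9.0000e-04 -1.9277e+00] q [-1.14  0.1  -0.19  1.28  0.    1.12]
```

Emit:
carry_out(
  steps=[
    {"wx":0,"wy":0,"wz":-1.928,"tx":0.286,"ty":-0.021,"tz":-0.02,"jaw":0.075},
    {"wx":0,"wy":0,"wz":-1.928,"tx":0.286,"ty":-0.021,"tz":-0.02,"jaw":0.075},
    {"wx":0,"wy":0,"wz":-1.928,"tx":0.286,"ty":-0.021,"tz":-0.02,"jaw":0.075},
    {"wx":0,"wy":0,"wz":-1.928,"tx":0.286,"ty":-0.021,"tz":-0.02,"jaw":0.075},
    {"wx":0,"wy":0,"wz":-1.928,"tx":0.286,"ty":-0.021,"tz":-0.02,"jaw":0.075},
  ],
)

```text
time: 0.93
tool_pos: [385.2, -215.5, 260.4]
eef_rot: [0.728, 0.685, -0.0, -0.0]
contact_force: [1.1, -0.4, -0.7]
grip_width: 75.1
```

```bash
python3 go.py 643 -109 250 71.1
```

```text
t 0.9333 pos [ 385.2 -215.5  260.4] F [ 1.1 -0.4 -0.7] jaw 75.1
shift m [0.1221 0.2508 0.0104] rotvec [-1.0000e-04  0.0000e+00 -1.3021e+00] q [-0.69  0.05 -0.21  1.31 -0.    0.94]
```

Emit:
carry_out(
  steps=[
    {"wx":0,"wy":0,"wz":-1.302,"tx":0.122,"ty":0.251,"tz":0.01,"jaw":0.075},
    {"wx":0,"wy":0,"wz":-1.302,"tx":0.122,"ty":0.251,"tz":0.01,"jaw":0.075},
    {"wx":0,"wy":0,"wz":-1.302,"tx":0.122,"ty":0.251,"tz":0.01,"jaw":0.075},
    {"wx":0,"wy":0,"wz":-1.302,"tx":0.122,"ty":0.251,"tz":0.01,"jaw":0.075},
    {"wx":0,"wy":0,"wz":-1.302,"tx":0.122,"ty":0.251,"tz":0.01,"jaw":0.075},
  ],
)

```text
time: 1.35
tool_pos: [579.1, -137.7, 252.5]
eef_rot: [0.482, 0.876, -0.0, -0.0]
contact_force: [1.5, -0.8, 1.0]
grip_width: 74.8
```

```bash
python3 go.py 643 -109 200 71.1
```

```text
t 1.35 pos [ 579.1 -137.7  252.5] F [ 1.5 -0.8  1. ] jaw 74.8
shift m [-0.0099  0.0693  0.0524] rotvec [-4.000e-04 -3.000e-04 -6.762e-01] q [-0.37  0.35  0.15  1.37 -0.    0.64]
```

Emit:
carry_out(
  steps=[
    {"wx":0,"wy":0,"wz":-0.676,"tx":-0.01,"ty":0.069,"tz":0.052,"jaw":0.075},
    {"wx":0,"wy":0,"wz":-0.676,"tx":-0.01,"ty":0.069,"tz":0.052,"jaw":0.075},
    {"wx":0,"wy":0,"wz":-0.676,"tx":-0.01,"ty":0.069,"tz":0.052,"jaw":0.075},
    {"wx":0,"wy":0,"wz":-0.676,"tx":-0.01,"ty":0.069,"tz":0.052,"jaw":0.075},
    {"wx":0,"wy":0,"wz":-0.676,"tx":-0.01,"ty":0.069,"tz":0.052,"jaw":0.075},
  ],
)

```text
time: 1.77
tool_pos: [641.2, -110.1, 198.4]
eef_rot: [0.189, 0.982, 0.0, -0.002]
contact_force: [-1.0, 0.4, 1.0]
grip_width: 75.0
```

```bash
python3 go.py 643 -109 160 71.1; python3 - <<'E'
from h import *
import cv2
a=read_camera("scene")[:,:,::-1][150:310,190:350]
cv2.imwrite("pics/s1.png",cv2.convertScaleAbs(cv2.resize(a,(600,600),interpolation=cv2.INTER_CUBIC),alpha=1.6,beta=10))
E
```

```text
t 1.7667 pos [ 641.2 -110.1  198.4] F [-1.   0.4  1. ] jaw 75.0
shift m [-0.0014  0.0017  0.0384] rotvec [-0.0004 -0.0041 -0.0503] q [-0.29  0.48  0.21  1.31 -0.    0.09]
```

View pics/s1.png

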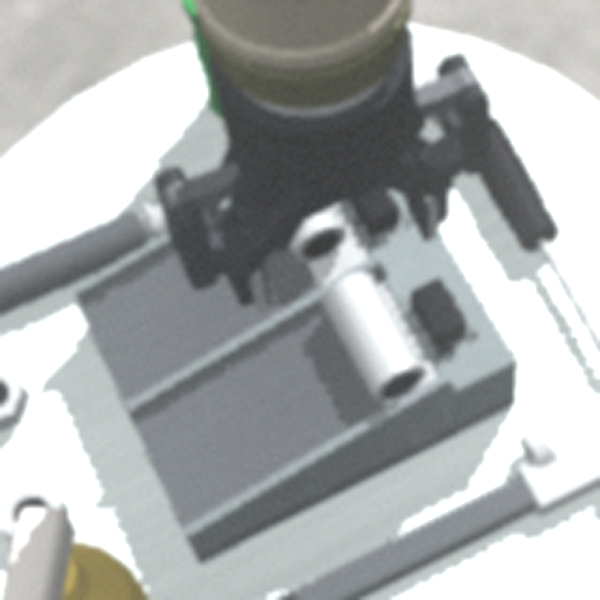

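The two fingertips are at crop (248,300) and (430,235). They stand above the lanes, in line with the rack's x axis. I check the fingertip offset against the TCP.

```bash
python3 - <<'E'
from h import *
s=sense();M=R.from_quat(s["eef_rot"]).as_matrix();p=s["tool_pos"]
for dz in(0,9,13):
  print(dz,proj("scene",[p+M@[x,k,-dz] for k in(-37.5,-44.5,-52,37.5,44.5,52) for x in (0,11)]).round(1).tolist())
for u in((256.1,230),(304.7,212.7)):print((M.T@(ray("scene",u,p[2]+9)-p)).round(1))
E
```

```text
0 [[260.4, 228.7], [257.9, 223.5], [256.6, 230.3], [254.1, 225.1], [252.4, 232.1], [250.0, 226.9], [300.3, 211.5], [297.6, 206.5], [303.9, 209.9], [301.2, 205.0], [307.8, 208.2], [305.1, 203.3]]
9 [[259.8, 226.2], [257.3, 221.0], [255.9, 227.9], [253.4, 222.7], [251.8, 229.7], [249.3, 224.4], [300.1, 208.9], [297.4, 203.9], [303.8, 207.3], [301.1, 202.4], [307.7, 205.6], [305.0, 200.7]]
13 [[259.5, 225.1], [257.0, 219.9], [255.7, 226.8], [253.2, 221.6], [251.5, 228.6], [249.0, 223.3], [300.1, 207.7], [297.3, 202.8], [303.8, 206.2], [301.0, 201.2], [307.7, 204.5], [304.9, 199.5]]
[ -3.8 -45.8  -9. ]
[-10.2  41.2  -9. ]
```

Emit:
carry_out(
  steps=[
    {"wx":0,"wy":-0.004,"wz":-0.05,"tx":-0.001,"ty":0.0015,"tz":0.02,"jaw":0.075},
    {"wx":0,"wy":-0.004,"wz":-0.05,"tx":-0.001,"ty":0.0015,"tz":0.04,"jaw":0.075},
    {"wx":0,"wy":-0.004,"wz":-0.05,"tx":-0.001,"ty":0.0015,"tz":0.055,"jaw":0.075},
    {"wx":0,"wy":-0.004,"wz":-0.05,"tx":-0.001,"ty":0.0015,"tz":0.068,"jaw":0.075},
    {"wx":0,"wy":-0.004,"wz":-0.05,"tx":-0.001,"ty":0.0015,"tz":0.068,"jaw":0.075},
  ],
)

```text
time: 2.23
tool_pos: [640.7, -109.7, 129.5]
eef_rot: [0.169, 0.986, -0.0, -0.001]
contact_force: [0.2, 0.0, -0.3]
grip_width: 75.0
```

```bash
python3 go.py 642.5 -109 117 71.1; python3 - <<'E'
from h import *
import cv2
a=read_camera("scene")[:,:,::-1][170:290,220:340]
cv2.imwrite("pics/s2.png",cv2.convertScaleAbs(cv2.resize(a,(600,600),interpolation=cv2.INTER_CUBIC),alpha=2,beta=10))
E
```

```text
t 2.2333 pos [ 640.7 -109.7  129.5] F [ 0.2  0.  -0.3] jaw 75.0
shift m [-0.0015  0.0012  0.0125] rotvec [-0.0004 -0.0019 -0.0106] q [-0.29  0.5   0.08  1.15 -0.    0.05]
```

View pics/s2.png

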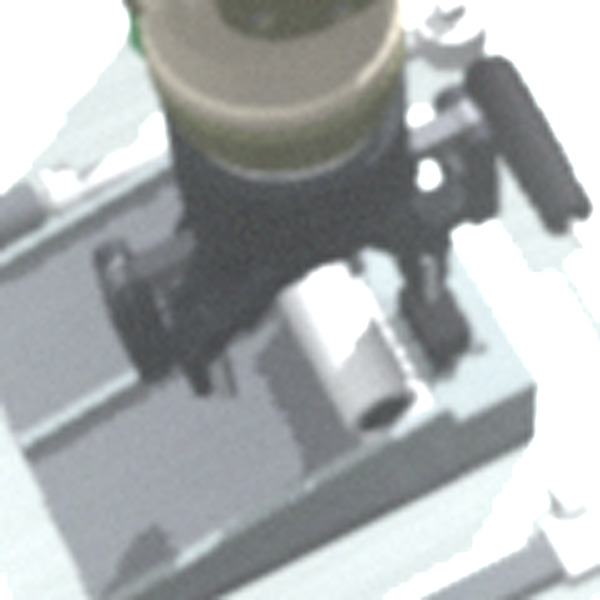

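The finger is above pad a at (430,330), the other stands over the ramp at (205,385), and the socket lies between them. I descend gently to contact.

Emit:
carry_out(
  steps=[
    {"wx":0,"wy":-0.002,"wz":-0.01,"tx":-0.001,"ty":0.001,"tz":0.004,"jaw":0.075},
    {"wx":0,"wy":-0.002,"wz":-0.01,"tx":-0.001,"ty":0.001,"tz":0.008,"jaw":0.075},
    {"wx":0,"wy":-0.002,"wz":-0.01,"tx":-0.001,"ty":0.001,"tz":0.012,"jaw":0.075},
    {"wx":0,"wy":-0.002,"wz":-0.01,"tx":-0.001,"ty":0.001,"tz":0.014,"jaw":0.075},
    {"wx":0,"wy":-0.002,"wz":-0.01,"tx":-0.001,"ty":0.001,"tz":0.014,"jaw":0.075},
  ],
)

```text
time: 2.7
tool_pos: [644.1, -109.5, 118.7]
eef_rot: [0.163, 0.987, -0.001, 0.003]
contact_force: [0.2, 0.1, 0.1]
grip_width: 75.3
```

```bash
python3 go.py 642.5 -109 105 71.1
```

```text
t 2.7 pos [ 644.1 -109.5  118.7] F [0.2 0.1 0.1] jaw 75.3
shift m [ 0.0017 -0.      0.0137] rotvec [-0.0003  0.0056  0.0018] q [-0.29  0.51  0.06  1.12 -0.    0.04]
```

Emit:
carry_out(
  steps=[
    {"wx":0,"wy":0,"wz":0,"tx":0,"ty":0,"tz":0.002,"jaw":0.075},
    {"wx":0,"wy":0,"wz":0,"tx":0,"ty":0,"tz":0.004,"jaw":0.075},
    {"wx":0,"wy":0,"wz":0,"tx":0,"ty":0,"tz":0.005,"jaw":0.075},
    {"wx":0,"wy":0,"wz":0,"tx":0,"ty":0,"tz":0.005,"jaw":0.075},
  ],
)

```text
time: 3.03
tool_pos: [644.1, -109.5, 113.7]
eef_rot: [0.163, 0.987, -0.001, 0.003]
contact_force: [0.3, -0.2, -0.2]
grip_width: 75.3
```

Emit:
carry_out(
  steps=[
    {"wx":0,"wy":0,"wz":0,"tx":0,"ty":0,"tz":0.002,"jaw":0.075},
    {"wx":0,"wy":0,"wz":0,"tx":0,"ty":0,"tz":0.004,"jaw":0.075},
    {"wx":0,"wy":0,"wz":0,"tx":0,"ty":0,"tz":0.005,"jaw":0.075},
    {"wx":0,"wy":0,"wz":0,"tx":0,"ty":0,"tz":0.005,"jaw":0.075},
  ],
)

```text
time: 3.37
tool_pos: [644.1, -109.5, 108.6]
eef_rot: [0.163, 0.987, -0.001, 0.003]
contact_force: [0.4, 0.5, 0.1]
grip_width: 74.6
```

Emit:
carry_out(
  steps=[
    {"wx":0,"wy":0,"wz":0,"tx":0,"ty":0,"tz":0.002,"jaw":0.075},
    {"wx":0,"wy":0,"wz":0,"tx":0,"ty":0,"tz":0.003,"jaw":0.075},
    {"wx":0,"wy":0,"wz":0,"tx":0,"ty":0,"tz":0.004,"jaw":0.075},
    {"wx":0,"wy":0,"wz":0,"tx":0,"ty":0,"tz":0.004,"jaw":0.075},
  ],
)

```text
time: 3.7
tool_pos: [644.5, -109.6, 105.4]
eef_rot: [0.163, 0.987, -0.001, 0.003]
contact_force: [-1.2, -0.5, 3.8]
grip_width: 75.2
```

Emit:
carry_out(
  steps=[
    {"wx":0,"wy":0,"wz":0,"tx":0,"ty":0,"tz":0.002,"jaw":0.075},
    {"wx":0,"wy":0,"wz":0,"tx":0,"ty":0,"tz":0.003,"jaw":0.075},
    {"wx":0,"wy":0,"wz":0,"tx":0,"ty":0,"tz":0.004,"jaw":0.075},
    {"wx":0,"wy":0,"wz":0,"tx":0,"ty":0,"tz":0.004,"jaw":0.075},
  ],
)

```text
time: 4.03
tool_pos: [644.5, -109.6, 101.3]
eef_rot: [0.163, 0.987, -0.001, 0.003]
contact_force: [-1.4, 0.1, 5.9]
grip_width: 75.3
```

```bash
python3 - <<'E'
from h import *
import cv2
a=read_camera("scene")[:,:,::-1][190:290,230:330]
cv2.imwrite("pics/s3.png",cv2.convertScaleAbs(cv2.resize(a,(600,600),interpolation=cv2.INTER_CUBIC),alpha=2,beta=10))
E
```

```text
(no output)
```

View pics/s3.png

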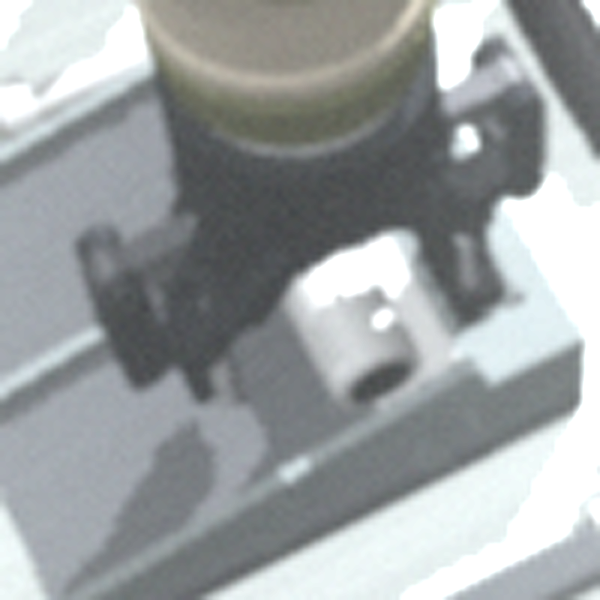

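The finger is on pad a at about (475,300). The socket at (360,330) is still in its nest and the stopping finger (210,385) is down in front of it. I press on.

Emit:
carry_out(
  steps=[
    {"wx":0,"wy":0,"wz":0,"tx":0,"ty":0,"tz":0.002,"jaw":0.075},
    {"wx":0,"wy":0,"wz":0,"tx":0,"ty":0,"tz":0.004,"jaw":0.075},
    {"wx":0,"wy":0,"wz":0,"tx":0,"ty":0,"tz":0.006,"jaw":0.075},
    {"wx":0,"wy":0,"wz":0,"tx":0,"ty":0,"tz":0.006,"jaw":0.075},
    {"wx":0,"wy":0,"wz":0,"tx":0,"ty":0,"tz":0.006,"jaw":0.075},
  ],
)

```text
time: 4.5
tool_pos: [644.5, -109.7, 95.8]
eef_rot: [0.163, 0.987, -0.001, 0.003]
contact_force: [-3.0, 0.7, 6.1]
grip_width: 75.1
```

Emit:
carry_out(
  steps=[
    {"wx":0,"wy":0,"wz":0,"tx":0,"ty":0,"tz":0.001,"jaw":0.075},
    {"wx":0,"wy":0,"wz":0,"tx":0,"ty":0,"tz":0.002,"jaw":0.075},
    {"wx":0,"wy":0,"wz":0,"tx":0,"ty":0,"tz":0.002,"jaw":0.075},
  ],
)

```text
time: 4.75
tool_pos: [644.6, -109.7, 95.6]
eef_rot: [0.163, 0.987, -0.001, 0.004]
contact_force: [-5.6, 0.3, 15.0]
grip_width: 74.8
```

```bash
python3 - <<'E'
from h import *
import cv2
f=lambda a:cv2.convertScaleAbs(cv2.resize(a,(400,400),interpolation=cv2.INTER_CUBIC),alpha=2,beta=10)
a=read_camera("scene")[:,:,::-1][190:290,230:330]
b=read_camera("top")[:,:,::-1][130:260,320:450]
cv2.imwrite("pics/s4.png",np.hstack([f(a),f(b)]))
E
```

```text
(no output)
```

View pics/s4.png

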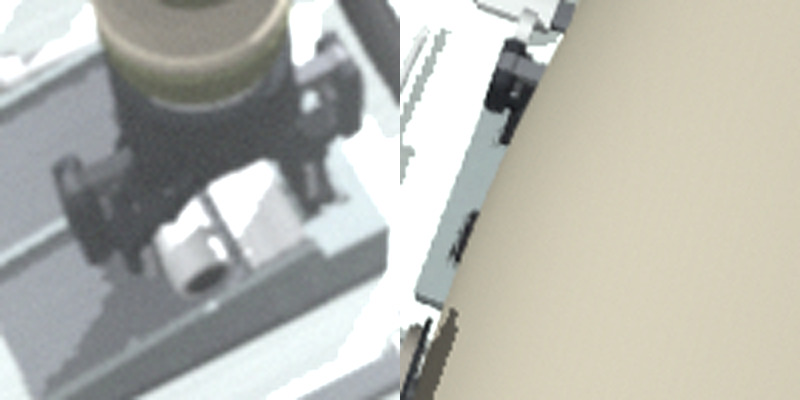

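The socket has left the nest (ejector bar visible) and lies against the stopping finger at (195,260). The force jump to 15 N with no further travel says the button has bottomed. I hold and check that it is at rest.

Emit:
carry_out(
  steps=[
    {"wx":0,"wy":0,"wz":0,"tx":0,"ty":0,"tz":0,"jaw":0.075},
    {"wx":0,"wy":0,"wz":0,"tx":0,"ty":0,"tz":0,"jaw":0.075},
    {"wx":0,"wy":0,"wz":0,"tx":0,"ty":0,"tz":0,"jaw":0.075},
    {"wx":0,"wy":0,"wz":0,"tx":0,"ty":0,"tz":0,"jaw":0.075},
    {"wx":0,"wy":0,"wz":0,"tx":0,"ty":0,"tz":0,"jaw":0.075},
  ],
)

```text
time: 5.27
tool_pos: [644.6, -109.7, 95.6]
eef_rot: [0.163, 0.987, -0.001, 0.004]
contact_force: [-6.3, -0.0, 15.9]
grip_width: 75.1
```

```bash
python3 - <<'E'
from h import *
import cv2
f=lambda a:cv2.convertScaleAbs(cv2.resize(a,(400,400),interpolation=cv2.INTER_CUBIC),alpha=2,beta=10)
a=read_camera("scene")[:,:,::-1][190:290,230:330]
o=cv2.imread("pics/s4.png")[:,:400]
d=cv2.absdiff(f(a),o).max(2)
print("socket region diff mean",d[200:300,150:250].mean(),"static region",d[330:400,200:300].mean())
cv2.imwrite("pics/s5.png",cv2.resize(f(a),(600,600)))
s=sense();print(s["time"],s["tool_pos"],s["contact_force"],s["grip_width"])
E
```

```text
socket region diff mean 2.3455 static region 2.404714285714286
5.3167 [ 644.65001458 -109.68445177   95.55800747] [-5.86219791  0.08530218 16.01844087] 75.14357763072128
```

View pics/s5.png

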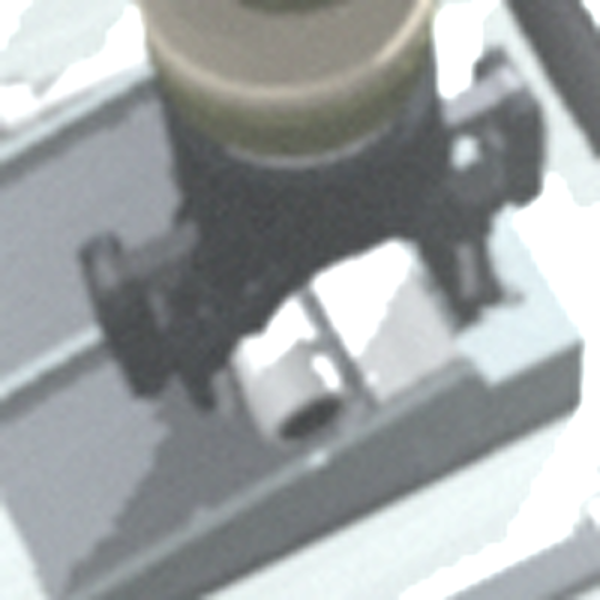

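The socket rests on the ramp against the finger at about (240,385). It has not moved: the image difference is at noise level. I hand in.

```bash
python3 -c "from rig import *;print(finish_job())"
```

```text
the job is handed in; nothing more can be done
None
```

The job is handed in, and the last checks agree with the task as asked. The deep socket was in the +y lane. One finger pressed pad a to its stop while the other, already standing over the ramp, caught the socket as it rolled.

- **Button:** it was still fully pressed at hand-in. The force jumped from about 6 N to 16 N with almost no further travel, which is how I know it bottomed.
- **Socket:** it was at rest on the ramp against the other finger. Two pictures about 0.5 s apart differed by no more than the image noise.
- **Time and limits:** 5.3 s on the clock of the 29 s allowed, with a highest recorded wrist force of about 17 N.

Two things I could not fully confirm:

- **Short socket:** the gripper hid its nest in the last pictures, so I did not see it again. Nothing touched that lane as far as I could tell.
- **Rack position:** the two cameras disagreed by about 7 mm, mostly across the lanes. That was within what the pad width allows.

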